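Unclip a relay card from its test rail and lean it on the bench rest

TASK

Take the relay card out of the test rail: lever up the end held by the sprung roller catch while the other end is still under its blue lip, then draw it out from under the lip, without wrenching it. Then lean it against the wooden wall of the rest, component side facing out, its foot standing on the green ledge and kept from slipping by the ledge's front lip: set its foot down gently, feeling for the ledge, while you still hold the card tilted, let go, and leave it leaning there. Do not disturb the other things on the bench.

Things in the scene. Friction and masses are not known exactly. Their poses are not given: they have to be found in the camera images.
- rail: Fixed test rail on a dark steel base 80 x 200 x 12 mm. Origin: middle of the card slot, at table height; z up, y along the rail. Slot floor at z = 12 mm; two ribs 10 mm high guide the card's foot (1.5 mm play). The card's +y end is hooked under a rigid blue lip, its -y end is under a sprung roller. Pulled straight up the card jams under the lip; levered about its +y end it is free to 0.25 rad. Over 45 N on the rail wrenches it.
- rail_lip (a point): Lower inner edge of the blue lip: in the rail frame x -5, y +57, z +21 mm. The card's tongue, 7 mm thick, reaches 6 mm under it (2 mm play above the tongue, 1 mm at its end). Once the other end is up, draw the card, still tilted, 10 mm or more toward the rail's -y to unhook it, then lift.
- rail_catch (a point): Foremost point of the steel roller, 14 mm diameter: in the rail frame x -5, y -60, z +25.6 mm. It yields toward -y (8.8 N, plus 0.8 N per mm, at most 7 mm). The card's end snaps past it when lifted about 7 mm; a pull of some 8 to 16 N near the card's middle does it, then drops. Its black housing (y = -62 to -98 mm) is 34 mm high: the card's end clears it when the card is tilted 0.25 rad.
- card: Relay card, about 0.2 kg. Origin under the plate's middle; y along the card (+y end starts under the blue lip), z up. Grey plate 6 x 100 x 128 mm, mid-plane x = 0; green relay board on its -x side, out to x = -24 mm, z = 15 to 77 mm; black foot x = -13 to +3 mm, 9 mm high, with an end tongue 7 mm high each side out to y = +-63 mm.
- card_grip (a point): Middle of the yellow grip strip at the top of the card, the place to pinch it from above across its 6 mm plate. Strip 90 mm along the card's y, 36 mm high. It lies at x 0, y 0, z 106 mm in the card's axes, 22 mm below the top edge.
- card_foot (a point): Rear lower edge of the card's foot at mid length: at x +3, y 0, z 0 mm in the card's axes.
- card_toe (a point): Tip of the card's +y tongue at half its thickness: at x -5, y +63, z 3.5 mm in the card's axes.
- rest: Fixed leaning rest: grey base 130 x 190 x 8 mm with two steel posts (y = +-82 mm, 120 mm high). Origin at table height; z up, front is -x, y along the wall. On the posts a carriage (plywood wall, green ledge) is clamped at a height that is not reported: its ledge lies 20 to 60 mm above the table and must be felt or seen; the clamp holds about 150 N. Over 50 N of the card on the rest is too hard.
- rest_lip (a point): Marks, on the base, where the rear face of the ledge's front lip is: x -27 mm in the rest frame. The lip is 5 mm thick, 13 mm high, 146 mm long. The ledge runs from it to the plywood wall, whose front face is at x = +10 mm and whose top is 52 mm above the ledge. Lower the card held at about 0.24 rad, top toward +x, clear of the wall; with its foot at the lip it leans at about 0.4 rad. Under 0.15 rad it stands instead.
- solder_reel: Reel of solder with blue flanges, 64 mm diameter, 43 mm high, bystander; origin under its centre.
- sensor_board: Small blue circuit board lying on the table, 45 x 70 x 21 mm, bystander; origin under its centre.
- junction_block: Black junction block, 37 x 75 x 26 mm, bystander; origin under its centre.
- flux_pot: Round pale flux pot, 48 mm diameter, 22 mm high, bystander; origin under its centre.

How it is judged:
By the outcome, as a careful person would: the job done as asked, in the order asked, and still so for the second after the job is handed in, with the robot touching nothing.
It also fails if it takes over 51 s, if anything falls off the work surface, if the arm or the gripper's body presses on something with over 40 N, if the wrist force passes 120 N, or if a joint passes its speed limit or range.

ROBOT

A 6-joint arm with a two-finger parallel gripper is mounted at the origin on the work surface; the furniture and walls round the work are solid. World frame = base frame: x ahead of the robot, y to its left, z up, the work surface at z = 0. Lengths are in m, angles in rad, forces in N, time in s.
With the tool pointing down it reaches from about 0.275 to 0.775 m from the base axis. Payload 14.6 kg.
Tool frame: the origin (TCP) lies midway between the tips of the shut fingers; the grasp point (between the pads) lies 19 mm behind it; z points along the fingers, y is the line along which they close (so a half turn about z gives the same grasp; the last joint's range is limited). The gripper opens to 85 mm and grips with 20 to 120 N. Pads are 22 mm wide; open, the fingers measure 114 mm over their backs; the gripper's body (76 mm by 85 mm) begins 54 mm behind the grasp point. The pads swing forward as they close: fully open they stand 13 mm farther back than shut.
Start: joints at [1.088, 0.263, -0.048, 1.259, 0, 1.415], TCP at [0.169, 0.497, 0.231] pointing down, gripper open.
Joint ranges: [-2.65, 2.65], [-0.89, 1.7], [-1.18, 1.37], [-2.13, 2.11], [-1.35, 1.29], [-3.14, 3.14]. Speed limits (rad/s): [1.89, 1.89, 2.57, 2.79, 3.14, 3.14].

INTERFACE

Orientations are given as a rotation vector (axis times angle).
In Python, from station import bot gives the robot as it stands. Calls block until the motion is done:
- bot.move_pose(position, orientation): joint-space move of the TCP to a pose.
- bot.move_l(position, frame=None, rate=0.15, force_limit=None): straight line of the TCP; frame=None keeps the orientation; rate is the mean speed in m/s. With force_limit (N) it stops when the force on the tool has changed by that much, and returns True; else False.
- bot.movej(angles): joint-space move.
- bot.open() and bot.gripper_close(strength=None): open the fingers fully, or close them until they stop; strength is the grip in N (None keeps the last).
- bot.wait(seconds).
- bot.inverse_kinematics(position, orientation): joint angles nearest the present ones, or None.
- bot.grab_frame(name): name is "scene" or "top" or "wrist"; returns a dict with "color" (384x512x3 uint8, red, green, blue), "K" (3x3 intrinsics, pixels), "cam_to_world" (4x4, takes a point from camera to world coordinates). Camera axes: x right, y down, z forward; pixel columns grow to the right and rows downward; lengths in m; the calibration is good to about 2 mm. A picture is of the moment at which its call begins. There is no depth.
A pose or a line that the arm cannot do raises bot.IKError and nothing moves.
- bot.finish_job(): hands the job in; it is judged then, once.
Readings, each from a call of its own:
- bot.current_time_s(): time.
- bot.current_joints(): joint angles.
- bot.current_qvel(): joint speeds.
- bot.current_tau(): joint torques, N m.
- bot.current_position(): TCP position.
- bot.current_tcp_rot(): TCP orientation.
- bot.current_ft_force(): force on the tool from outside, world axes, zero at the start.
- bot.current_ft_torque(): the same for the moment, N m.
- bot.current_grip_width(): opening from 0.0 (shut) to 1.0 (fully open).
- bot.current_grip_force(): force on a finger pad.
Only numpy, scipy, OpenCV 4.12 (cv2) and the standard library are available. Lean on these libraries where they do the work, as an engineer would, in place of code of your own. Each camera call takes 0.05 s, during which the arm holds its last target. There are 200 camera calls.

## Working session

There is one attempt and no reset: what is moved stays moved. The work goes in short steps, each a Python script; the robot and the scene stay as the last script left them, time stands still between calls to the robot, and variables do not carry over. Pictures are saved under pics/ and viewed, at most 10 in all, crops included, and the job is handed in when it is done.

```bash
mkdir -p pics; ls; python3 - <<'E'
from station import bot
import cv2,numpy as np
for n in("scene","top"):
    f=bot.grab_frame(n); cv2.imwrite(f"pics/{n}0.png",cv2.resize(f["color"][:,:,::-1],(800,600),interpolation=cv2.INTER_CUBIC))
    np.savez(f"{n}0.npz",**f); print(n,f["K"].tolist(),np.round(f["cam_to_world"],3).tolist())
print(bot.current_time_s(),bot.current_position(),bot.current_tcp_rot())
E
```

```text
pics
scene [[358.28178944564763, 0.0, 254.4219667855705], [0.0, 358.28178944564763, 190.06515952490525], [0.0, 0.0, 1.0]] [[0.782, -0.291, 0.551, -0.11], [-0.623, -0.394, 0.676, -0.778], [0.02, -0.872, -0.489, 0.651], [0.0, 0.0, 0.0, 1.0]]
top [[398.79545112449017, 0.0, 253.1104047546077], [0.0, 398.79545112449017, 194.0127798983979], [0.0, 0.0, 1.0]] [[-0.004, -0.994, 0.107, 0.381], [-1.0, 0.003, -0.007, 0.003], [0.007, -0.107, -0.994, 1.194], [0.0, 0.0, 0.0, 1.0]]
0.1 [0.1689149  0.49682765 0.23088076] [-5.12535087e-01 -3.09918420e+00  1.40003123e-03]
```

View pics/scene0.png

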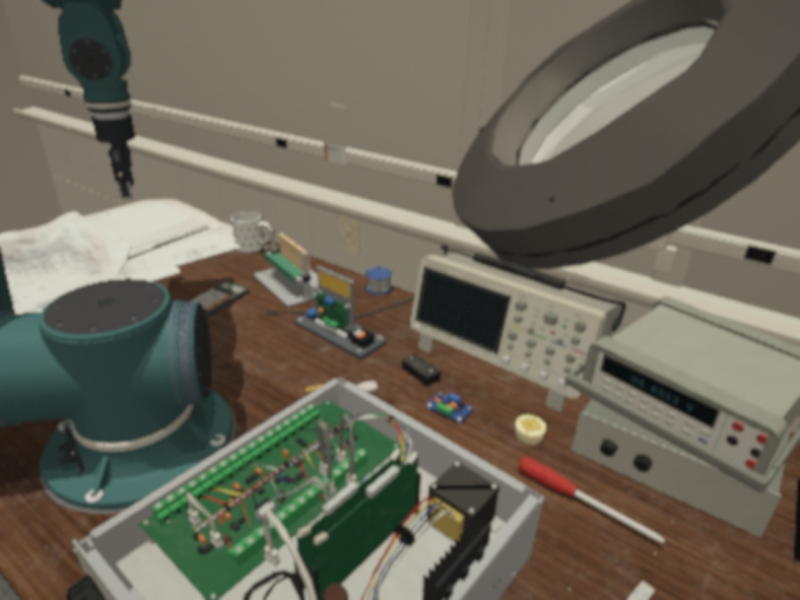

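View pics/top0.png

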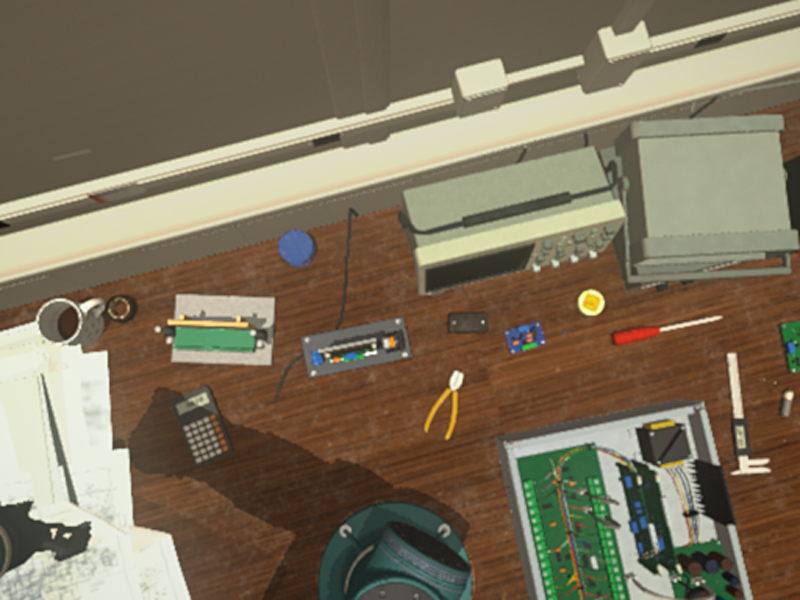

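The scene view shows the rail with the card in the middle, and the rest to its left. In the top view (800x600), the rail base is near (357,347), with the blue lip on the left (318,356) and the roller housing on the right (395,340). The rest is near (223,330), with its green ledge on the robot side. I'll enlarge the top view to fit the base corners.

```bash
python3 - <<'E'
import cv2,numpy as np
f=np.load("top0.npz"); c=f["color"][172:252,90:280,::-1]
cv2.imwrite("pics/top_crop.png",cv2.resize(c,None,fx=4.2,fy=4.2,interpolation=cv2.INTER_CUBIC))
E
```

```text
(no output)
```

View pics/top_crop.png

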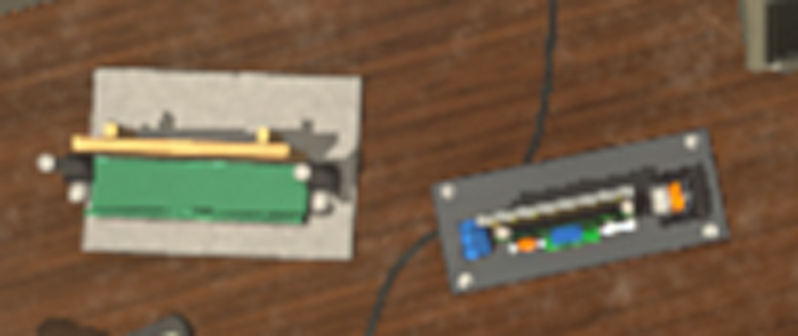

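Crop: the rail base corners are (432,186), (706,131), (729,238) and (455,292). The rest base corners are (94,68), (361,76), (351,260) and (83,250). Blue lip at (475,240), roller housing at (675,197).

```bash
cat > h.py <<'E'
import numpy as np
def ray(f,u,v,z):
    T=f["cam_to_world"]; d=T[:3,:3]@np.linalg.solve(f["K"],[u,v,1]); o=T[:3,3]
    return o+d*(z-o[2])/d[2]
def proj(f,P):
    T=np.linalg.inv(f["cam_to_world"]); p=T[:3,:3]@np.asarray(P)+T[:3,3]; q=f["K"]@p; return q[:2]/q[2]
def fit(pts,W,L): # corners order (+x+y),(+x-y),(-x-y),(-x+y)
    loc=np.array([[W,L],[W,-L],[-W,-L],[-W,L]])/2; P=np.array(pts)[:,:2]
    c=P.mean(0); H=(P-c).T@loc; th=np.arctan2(H[1,0]-H[0,1],H[0,0]+H[1,1])
    R=np.array([[np.cos(th),-np.sin(th)],[np.sin(th),np.cos(th)]])
    return c,th,np.abs(loc@R.T+c-P).max()
E
python3 - <<'E'
import numpy as np
from h import *
f=np.load("top0.npz")
for n,C,z,W,L in(("rail",[(432,186),(706,131),(729,238),(455,292)],.012,.08,.2),("rest",[(94,68),(361,76),(351,260),(83,250)],.008,.13,.19)):
    print(n,fit([ray(f,(u+.5)/4.2-.5+90,(v+.5)/4.2-.5+172,z) for u,v in C],W,L))
def p(u,v,z): return ray(f,(u+.5)/4.2-.5+90,(v+.5)/4.2-.5+172,z).round(4)
print("card top ends",p(478,221,.14),p(632,188,.14))
print("solder",ray(f,297*.64,248*.64,.043),"junction",ray(f,467*.64,322*.64,.026))
for z in(.03,.05,.07): print(z,"ledge lip",p(88,215,z+.013),p(305,222,z+.013),"wall top front",p(72,150,z+.052),p(288,157,z+.052))
E
```

```text
rail (array([0.4256248, 0.0690021]), np.float64(0.19543686348641554), np.float64(0.00273532982634489))
rest (array([0.46108788, 0.32292937]), np.float64(-0.03565696672117466), np.float64(0.0009946307039919722))
card top ends [0.4151 0.1263 0.14  ] [0.4355 0.0297 0.14  ]
solder [0.6098156  0.17843412 0.043     ] junction [ 0.47091536 -0.1402054   0.026     ]
0.03 ledge lip [0.4234 0.4043 0.043 ] [0.418 0.256 0.043] wall top front [0.4651 0.4028 0.082 ] [0.4599 0.2595 0.082 ]
0.05 ledge lip [0.4227 0.3973 0.063 ] [0.4174 0.2516 0.063 ] wall top front [0.4636 0.3956 0.102 ] [0.4585 0.2549 0.102 ]
0.07 ledge lip [0.422  0.3904 0.083 ] [0.4168 0.2472 0.083 ] wall top front [0.4621 0.3884 0.122 ] [0.4571 0.2503 0.122 ]
```

```bash
cat >> h.py <<'E'
from scipy.spatial.transform import Rotation as Ro
def tool(cardpos,Rc,g,flip=1): # TCP pose when card at cardpos,Rc ; g grasp point in card axes
    Rg=np.array([[0,flip,0],[flip,0,0],[0,0,-1.]])  # columns y,x,-z
    Rt=Rc.as_matrix()@Rg
    return np.asarray(cardpos)+Rc.apply(g)+Rt[:,2]*.019, Ro.from_matrix(Rt).as_rotvec()
E
python3 - <<'E'
from station import bot
from h import *
import cv2
rail=([.4253,.078,.012],Ro.from_euler("z",.2)); rest=([.452,.3237,.05],Ro.from_euler("z",-.036))
g=np.array([0,-.012,.106])
for fl in(1,-1):
    for n,(p,R),a in(("rail",rail,0),("railtilt",rail,-.25),("rest",rest,0),("resttilt",rest,.24),("resttilt4",rest,.4)):
        Rc=R*(Ro.from_euler("x",a) if "rail" in n else Ro.from_euler("y",a))
        q=bot.inverse_kinematics(*tool(p,Rc,g,fl)); print(fl,n,None if q is None else np.round(q,2))
t=bot.current_time_s()
P,r=tool([.43,.3237,.19],rest[1],g,1)
try: bot.move_pose(P,r)
except bot.IKError: print("ik")
print("t",t,bot.current_time_s())
f=bot.grab_frame("wrist"); np.savez("w1.npz",**f); cv2.imwrite("pics/w1.png",cv2.resize(f["color"][:,:,::-1],(800,600),interpolation=cv2.INTER_CUBIC))
print(np.round(f["cam_to_world"],3).tolist(),bot.current_position())
E
```

```text
1 rail [-0.04  0.2  -0.52  0.85 -0.    1.34]
1 railtilt [ 0.18  0.21 -0.53  0.82 -0.25  1.55]
1 rest [ 0.46  0.35 -0.19  1.04  0.    2.06]
1 resttilt [0.39 0.53 0.08 1.34 0.1  1.98]
1 resttilt4 [0.35 0.66 0.26 1.55 0.15 1.93]
-1 rail [-0.04  0.2  -0.52  0.85 -0.   -1.81]
-1 railtilt [ 0.18  0.21 -0.53  0.82 -0.25 -1.59]
-1 rest [ 0.46  0.35 -0.19  1.04  0.   -1.08]
-1 resttilt [ 0.39  0.53  0.08  1.34  0.1  -1.16]
-1 resttilt4 [ 0.35  0.66  0.26  1.55  0.15 -1.21]
t 0.1 1.325
[[0.999, -0.032, -0.009, 0.431], [-0.033, -0.965, -0.259, 0.377], [-0.001, 0.259, -0.966, 0.419], [0.0, 0.0, 0.0, 1.0]] [0.42880426 0.31248523 0.2768686 ]
```

View pics/w1.png

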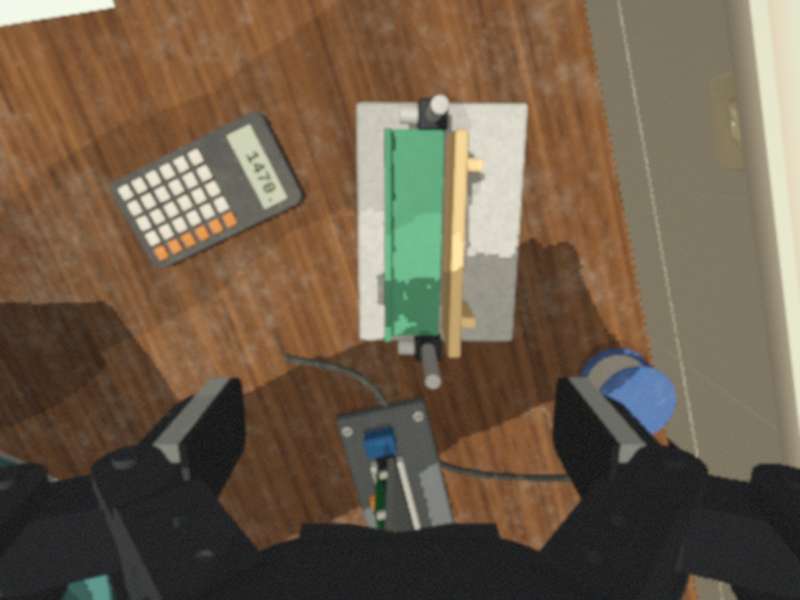

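Wrist view of the rest: base corners (357,102), (527,103), (513,341), (360,341). Front lip line u≈385 to 392 from v=128 to 341. Wall top front edge from (457,131) to (448,356). Post tops at (439,105) and (432,380).

```bash
python3 - <<'E'
from h import *
f=np.load("w1.npz"); T=np.load("top0.npz")
w=lambda u,v,z: ray(f,u*.64-.18,v*.64-.18,z)
t=lambda u,v,z: ray(T,(u+.5)/4.2-.5+90,(v+.5)/4.2-.5+172,z)
print(fit([w(527,103,.008),w(527-14,341,.008),w(360,341,.008),w(357,102,.008)],.13,.19))
print("posts",w(439,105,.12),w(432,380,.12))
for z in(.02,.03,.04,.05,.06):
    L=[w(385,128,z+.013),w(385,341,z+.013)]; r=[w(392,130,z+.013),w(391,340,z+.013)]; W=[w(457,131,z+.052),w(448,356,z+.052)]
    print(z,"wrist lip mid",np.mean(L,0)[:2].round(4),"len",round(np.linalg.norm(L[0]-L[1]),4),"liprear x",np.mean(r,0)[0].round(4),"wall",np.mean(W,0)[:2].round(4),round(np.linalg.norm(W[0]-W[1]),4),
     "| top lip mid",np.mean([t(88,215,z+.013),t(305,222,z+.013)],0)[:2].round(4),"wall",np.mean([t(72,150,z+.052),t(288,157,z+.052)],0)[:2].round(4))
E
```

```text
(array([0.46077142, 0.32492325]), np.float64(-0.0358810339878286), np.float64(0.00129729373798948))
posts [0.45338988 0.40672147 0.12      ] [0.44692009 0.24465197 0.12      ]
0.02 wrist lip mid [0.4181 0.3209] len 0.1606 liprear x 0.423 wall [0.4649 0.3185] 0.1539 | top lip mid [0.4211 0.333 ] wall [0.4632 0.3341]
0.03 wrist lip mid [0.4185 0.3224] len 0.1564 liprear x 0.4232 wall [0.4639 0.3202] 0.1495 | top lip mid [0.4207 0.3301] wall [0.4625 0.3312]
0.04 wrist lip mid [0.4188 0.3238] len 0.1523 liprear x 0.4234 wall [0.4629 0.3219] 0.1451 | top lip mid [0.4204 0.3273] wall [0.4618 0.3282]
0.05 wrist lip mid [0.4191 0.3253] len 0.1481 liprear x 0.4236 wall [0.4619 0.3236] 0.1406 | top lip mid [0.42   0.3245] wall [0.461  0.3253]
0.06 wrist lip mid [0.4194 0.3268] len 0.1439 liprear x 0.4238 wall [0.4609 0.3253] 0.1362 | top lip mid [0.4197 0.3216] wall [0.4603 0.3223]
```

```bash
python3 - <<'E'
from station import bot
from h import *
import cv2
R=Ro.from_euler("z",.2)
P,r=tool([.4253+.085*np.sin(.2),.078-.085*np.cos(.2),.15],R,[0,-.012,.106],1)
bot.move_pose(P,r); print(bot.current_time_s())
f=bot.grab_frame("wrist"); np.savez("w2.npz",**f); cv2.imwrite("pics/w2.png",cv2.resize(f["color"][:,:,::-1],(800,600),interpolation=cv2.INTER_CUBIC))
E
```

```text
2.6333
```

View pics/w2.png

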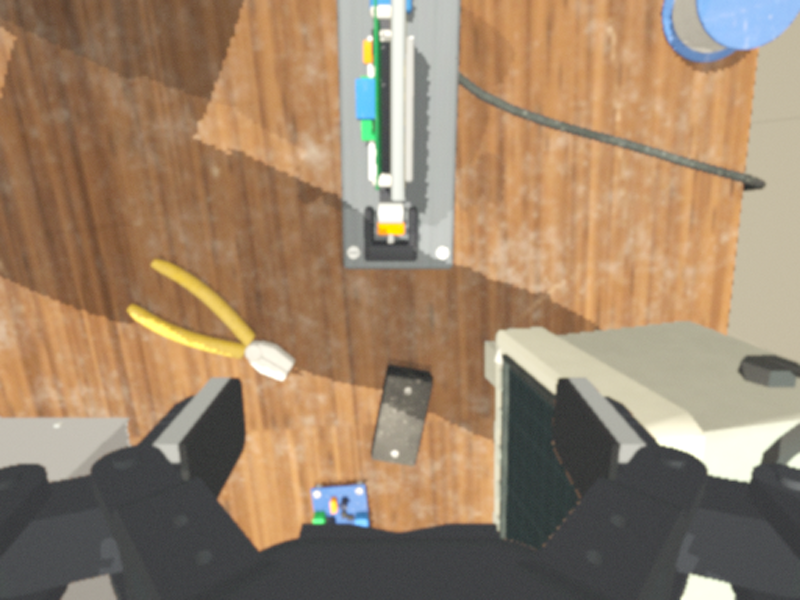

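Wrist view of the rail: the card's top edge runs straight up the image from (398,199) to (398,0), so yaw ≈0.2 is right. Base -y corners at (345,268) and (452,268). Roller housing at (391,240).

```bash
python3 - <<'E'
from h import *
f=np.load("w2.npz"); w=lambda u,v,z: ray(f,u*.64-.18,v*.64-.18,z)
e=w(398,199,.14); e2=w(398,20,.14); print("end",e,e2,"yaw",np.arctan2(-(e2-e)[0],(e2-e)[1]))
R=Ro.from_euler("z",.2); print("card origin", e+R.apply([0,.05,0]))
a,b=w(345,268,.012),w(452,268,.012); print("base",a,b,"yaw",np.arctan2((b-a)[1],(b-a)[0]),"mid->origin@+100",(a+b)/2+R.apply([0,.1,0]), "housing back mid z34",w(390,258,.034),R.inv().apply(w(390,258,.034)-e))
E
```

```text
end [0.43405737 0.03144449 0.14      ] [0.4192909  0.10388921 0.14      ] yaw 0.20107645141974154
card origin [0.42412391 0.08044782 0.14      ]
base [ 0.40770221 -0.03313635  0.012     ] [ 0.48389089 -0.01757403  0.012     ] yaw 0.2014886875997767 mid->origin@+100 [0.42592962 0.07265147 0.012     ] housing back mid z34 [ 0.43787751 -0.01536966  0.034     ] [-0.00555655 -0.04663993 -0.106     ]
```

```bash
python3 - <<'E'
from station import bot
from h import *
R=Ro.from_euler("z",.201); c=np.array([.4246,.0792,.012]); g=[0,-.012,.106]
P,r=tool(c+[0,0,.06],R,g); bot.move_pose(P,r)
P,r=tool(c,R,g); print(bot.move_l(P,rate=.1,force_limit=8))
print(bot.current_position()-P,bot.current_ft_force())
bot.gripper_close(90); bot.wait(.2)
print(bot.current_time_s(),bot.current_position()-P,bot.current_ft_force(),bot.current_ft_torque(),bot.current_grip_width(),bot.current_grip_force())
E
```

```text
False
[ 0.00056322 -0.00024516  0.00060536] [-0.07053625  0.518905   -0.00918467]
4.8833 [2.49908722e-04 2.32098035e-06 1.71395984e-04] [0.84872487 0.71407166 4.96557596] [ 0.10323773 -0.15123434 -0.00504787] 0.059406595688492235 88.48418712615967
```

```bash
cat >> h.py <<'E'
R0=Ro.from_euler("z",.201); c0=np.array([.4246,.0792,.012]); G=np.array([0,-.012,.106]); piv=np.array([0,.063,0.])
def lever(a,dy=0,up=0): # card tilted by a about its +y lower edge, shifted dy along rail y
    Rc=R0*Ro.from_euler("x",-a)
    return tool(c0+R0.apply(piv+[0,dy,0])-Rc.apply(piv)+[0,0,up],Rc,G)
E
python3 - <<'E'
from station import bot
from h import *
for a in np.arange(.03,.241,.03):
    P,r=lever(a,-.0012*a/.24,.0003)
    h=bot.move_l(P,frame=r,rate=.03,force_limit=25)
    F=R0.inv().apply(bot.current_ft_force()); M=R0.inv().apply(bot.current_ft_torque())
    print(round(a,2),h,F.round(1),M.round(2),((bot.current_position()-P)*1e3).round(1),round(bot.current_time_s(),2))
    if h: break
E
```

```text
0.03 False [ 1.  -0.6 -4.3] [ 0.56 -0.43 -0.05] [-0.2  0.4 -0.2] 5.15
0.06 False [ 1.5  3.3 -1.4] [ 1.18 -0.29  0.01] [-0.1  0.4 -0.1] 5.41
0.09 False [ 1.4  3.7 -2.3] [ 1.39 -0.35  0.03] [-0.1  0.4 -0. ] 5.67
0.12 False [-0.   6.6  2.6] [ 1.57 -0.18 -0.  ] [-0.1  0.4  0. ] 5.92
0.15 False [-0.4  3.7  2.4] [ 0.66  0.15 -0.06] [-0.1 -0.   0. ] 6.18
0.18 False [-1.6 -0.5 -1.1] [0.14 0.07 0.  ] [-0.1 -0.2 -0.2] 6.44
0.21 False [ 0.2  0.3 -1.9] [0.27 0.02 0.03] [-0.1  0.  -0.2] 6.7
0.24 False [ 0.3  0.5 -2.3] [ 0.33  0.02 -0.02] [-0.   0.2 -0.1] 6.96
```

Forces stayed low and dropped after the snap. I'll check how far the card itself tilted before drawing it out.

```bash
python3 - <<'E'
from station import bot
import cv2
from h import *
f=bot.grab_frame("scene"); np.savez("s2.npz",**f)
cv2.imwrite("pics/s2.png",cv2.resize(f["color"][130:240,170:290,::-1],None,fx=5,fy=5,interpolation=cv2.INTER_CUBIC))
for a in(.1,.17,.24):
    Rc=R0*Ro.from_euler("x",-a); o=c0+R0.apply(piv)-Rc.apply(piv)
    print(a,[((proj(f,o+Rc.apply(q))-[170,130]+.5)*5).round() .tolist() for q in([-.003,-.05,.128],[-.003,.05,.128],[-.013,-.063,.0],[-.003,-.05,.009])])
E
```

```text
0.1 [[261.0, 231.0], [151.0, 198.0], [284.0, 426.0], [279.0, 402.0]]
0.17 [[249.0, 217.0], [142.0, 194.0], [282.0, 414.0], [277.0, 391.0]]
0.24 [[237.0, 203.0], [133.0, 192.0], [280.0, 401.0], [274.0, 379.0]]
```

View pics/s2.png

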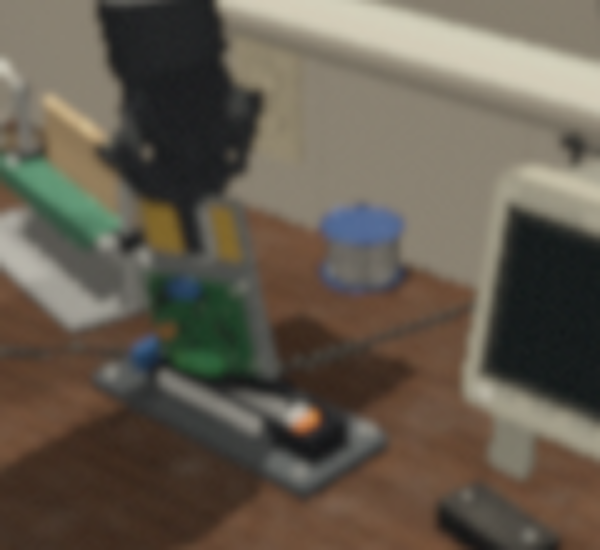

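The crop shows the card tilted with its top -y corner at (238,205), against (237,203) predicted for 0.24 rad. So it did not slip, and the toe is still at the blue lip (148,352). I'll draw it out, lift, and carry it over to the rest.

```bash
cat >> h.py <<'E'
R1=Ro.from_euler("z",-.036); rest=np.array([.451,.325,0])
def lean(t,x,z,y=0): # card tilted t, rear foot edge at rest-frame (x,y), height z
    Rc=R1*Ro.from_euler("y",t)
    return tool(rest+R1.apply([x,y,z])-Rc.apply([.003,0,0]),Rc,G)
E
python3 - <<'E'
from station import bot
from h import *
def rep(n,h,P): print(n,h,bot.current_ft_force().round(1),((bot.current_position()-P)*1e3).round(1),round(bot.current_time_s(),2))
for dy in(-.006,-.016):
    P,r=lever(.24,dy,.0006); h=bot.move_l(P,frame=r,rate=.03,force_limit=15); rep("draw",h,P)
    if h: raise SystemExit
P,r=lever(.24,-.016,.02); h=bot.move_l(P,frame=r,rate=.05,force_limit=15); rep("lift",h,P)
if h: raise SystemExit
P,r=lever(.24,-.016,.15); h=bot.move_l(P,frame=r,rate=.2); rep("up",h,P)
P,r=lean(.24,-.008,.16); bot.move_pose(P,r); rep("over",0,P)
P,r=lean(.24,-.008,.085); bot.move_l(P,frame=r,rate=.1,force_limit=10); bot.wait(.3); rep("near",0,P)
import cv2
f=bot.grab_frame("wrist"); np.savez("w3.npz",**f); a=f["color"][:,:,::-1]
f2=bot.grab_frame("scene"); b=cv2.resize(f2["color"][110:230,130:250,::-1],(384,384),interpolation=cv2.INTER_CUBIC)
cv2.imwrite("pics/w3.png",cv2.resize(np.hstack([a,b]),(798,342)))
E
```

```text
draw False [-0.5  0.1 -2.3] [ 0.  -0.3  0. ] 7.32
draw False [-0.2  0.3 -2.7] [-0.  -0.1  0. ] 7.8
lift False [ 0.2  0.1 -3.3] [0.1 0.1 0.2] 8.34
up False [-0.   0.3 -2.1] [-0.4 -0.  -1.1] 9.14
over 0 [-0.  -0.3 -2.1] [-0.1 -0.8 -0.1] 10.08
near 0 [-0.4 -0.4 -3. ] [0.1 0.1 0.2] 11.28
```

View pics/w3.png

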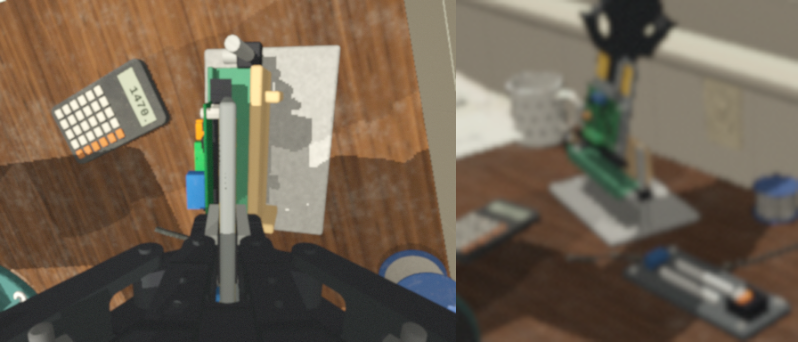

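The card is held tilted above the ledge between the lip (u≈207) and the wall (u≈250), and the rail is empty. I'll lower it and feel for the ledge.

```bash
python3 - <<'E'
from station import bot
from h import *
P,r=lean(.24,-.008,.018)
h=bot.move_l(P,frame=r,rate=.015,force_limit=3.5); p=bot.current_position()
print(h,"foot z",.018+p[2]-P[2],((p-P)*1e3).round(1),bot.current_ft_force().round(1),bot.current_ft_torque().round(2),bot.current_time_s())
E
```

```text
True foot z 0.05841036749604518 [ 0.1 -0.1 40.4] [ 1.7 -0.5  7.6] [-0.11 -0.09  0.  ] 13.4667
```

Contact came at 58 mm. That could be the ledge, or the lip top if the ledge is at about 49 mm. I'll raise the card a little, shift 3.5 mm toward the wall and feel again.

```bash
python3 - <<'E'
from station import bot
from h import *
P,r=lean(.24,-.008,.0625); bot.move_l(P,frame=r,rate=.03)
P,r=lean(.24,-.0045,.0625); print(bot.move_l(P,frame=r,rate=.02,force_limit=4)); bot.wait(.2); print(bot.current_ft_force().round(1))
P,r=lean(.24,-.0045,.018)
h=bot.move_l(P,frame=r,rate=.012,force_limit=3); p=bot.current_position()
print(h,"foot z",.018+p[2]-P[2],((p-P)*1e3).round(1),bot.current_ft_force().round(1),bot.current_ft_torque().round(2),bot.current_time_s())
import cv2
f=bot.grab_frame("wrist"); a=f["color"][20:300,180:380,::-1]
f2=bot.grab_frame("scene"); b=f2["color"][120:190,155:205,::-1]
cv2.imwrite("pics/w4.png",np.hstack([cv2.resize(x,(400,560),interpolation=cv2.INTER_CUBIC) for x in(a,b)]))
E
```

```text
False
[-0.2  0.4 -2.5]
True foot z 0.05844321506815357 [ 0.1 -0.  40.4] [ 1.1 -0.6  5.8] [-0.07 -0.2   0.02] 15.2833
```

View pics/w4.png

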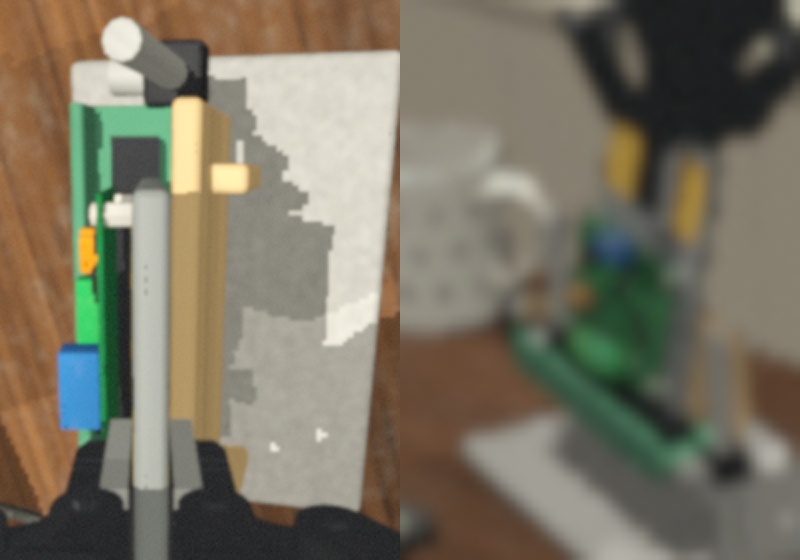

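It stopped at the same height, so this is the ledge, at about 58 mm. The picture shows the black foot (left panel, u 112–162) standing between the lip (≤98) and the wall. I'll bring the foot to the lip, ease the card to a steeper lean, and release.

```bash
python3 - <<'E'
from station import bot
from h import *
P,r=lean(.24,-.0045,.0588); bot.move_l(P,frame=r,rate=.02)
P,r=lean(.24,-.017,.0588); h=bot.move_l(P,frame=r,rate=.015,force_limit=3.5); x=-.017+R1.inv().apply(bot.current_position()-P)[0]
print("lip",h,"x",x,bot.current_ft_force().round(1))
if not h: raise SystemExit
x+=.0012; top=None
for t in np.arange(.26,.361,.02):
    P,r=lean(t,x,.0588); h=bot.move_l(P,frame=r,rate=.03,force_limit=4); print(round(t,2),h,bot.current_ft_force().round(1))
    if h: break
# settle onto ledge gently
p=bot.current_position(); print(bot.move_l(p-[0,0,.004],rate=.01,force_limit=2.5),(bot.current_position()-p)*1e3,bot.current_ft_force().round(1),bot.current_time_s())
E
```

```text
lip True x -0.012054725993868396 [ 3.7 -0.2  2.5]
0.26 True [-0.3 -0.7 -2.9]
True [-0.18094049  0.05020574 -0.21504458] [-0.1  0.   5.6] 16.625
```

```bash
python3 - <<'E'
from station import bot
from h import *
x=-.0108; P,r=lean(.25,x,.0592); bot.move_l(P,frame=r,rate=.02); bot.wait(.2); print(bot.current_ft_force().round(1))
for t in np.arange(.27,.361,.03):
    P,r=lean(t,x,.0592); h=bot.move_l(P,frame=r,rate=.03,force_limit=5); print(round(t,2),h,bot.current_ft_force().round(1))
    if h: break
bot.wait(.2); p=bot.current_position(); print(bot.move_l(p-[0,0,.004],rate=.01,force_limit=2.5),(bot.current_position()-p)*1e3,bot.current_ft_force().round(1),bot.current_time_s())
E
```

```text
[-0.7 -0.1 -2. ]
0.27 False [-0.5 -0.4 -2.3]
0.3 False [-0.4 -0.7 -2.4]
0.33 False [-0.2  0.4 -3.7]
0.36 False [-0.9  1.  -3.2]
True [ 0.22159143 -0.03339858 -1.03065041] [ 1.5 -1.   5.4] 18.525
```

```bash
python3 - <<'E'
from station import bot
from h import *
import cv2
bot.open(); bot.wait(.4)
z=Ro.from_rotvec(bot.current_tcp_rot()).as_matrix()[:,2]
print(bot.current_grip_width(),bot.current_ft_force().round(1))
print(bot.move_l(bot.current_position()-z*.09,rate=.1,force_limit=6)); bot.wait(.5)
f=bot.grab_frame("wrist"); a=f["color"][:,:,::-1]; np.savez("w5.npz",**f)
f2=bot.grab_frame("scene"); b=cv2.resize(f2["color"][110:230,130:250,::-1],(384,384),interpolation=cv2.INTER_CUBIC)
cv2.imwrite("pics/w5.png",cv2.resize(np.hstack([a,b]),(798,342)))
print(bot.current_time_s())
E
```

```text
0.997433888488173 [-0.2  0.2  0.4]
False
21.325
```

View pics/w5.png

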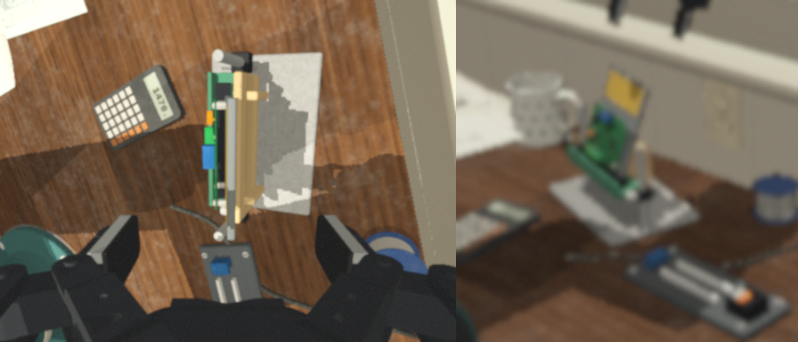

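The card stands on the ledge, leaning on the wall with the relay side out, and the gripper is clear. One numeric check of the lean angle from the card's top edge, which is at about (231,98)–(231,205) in the left panel.

```bash
python3 - <<'E'
from h import *
f=np.load("w5.npz")
for t in(.25,.36,.4,.44):
    Rc=R1*Ro.from_euler("y",t); o=rest+R1.apply([-.012,0,.058])-Rc.apply([.003,0,0])
    print(t,[(proj(f,o+Rc.apply([0,y,.128]))*342/384).round().tolist() for y in(.05,-.05)])
from station import bot
print(bot.current_ft_force().round(1),bot.current_joints().round(2))
E
```

```text
0.25 [[204.0, 97.0], [207.0, 239.0]]
0.36 [[226.0, 97.0], [226.0, 240.0]]
0.4 [[234.0, 97.0], [233.0, 240.0]]
0.44 [[242.0, 97.0], [240.0, 240.0]]
[0.1 0.3 1.1] [0.35 0.63 0.47 1.75 0.13 1.94]
```

The top edge sits at about u 231, which gives a lean of about 0.39 rad against the expected 0.4. Handing in.

```bash
python3 -c "
from station import bot
print(bot.finish_job())"
```

```text
the job is handed in; nothing more can be done
None
```

The relay card was levered and drawn out of the rail with low forces, and now leans at about 0.39 rad on the rest with its foot on the ledge and its component side out; the job is handed in after about 21 s.

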